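Fold up the desk tray and sort the highlighters

TASK

First fold up the two hinged flaps of the orange tray so that both stand upright and close its open sides. Then sort the four highlighters by colour: lay the orange ones down inside the orange tray and the blue ones down inside the blue tray. Leave the mouse, the mug and the earbud case where they are.

Things in the scene. Friction and masses are not known exactly. Their poses are not given: they have to be found in the camera images.
- orange_tray: orange fold-up tray, stuck to the desk: base 118 (x) x 138 (y) x 4 mm, fixed side walls at local y = +-67 mm (4 thick, top 49 mm above the desk), a hinged flap at each end (local x = +-57 mm). Inside 110 x 130 mm with the flaps up, their tops then also at 49 mm. Origin at the centre of its underside, on the desk; inner floor 4 mm above it
- near_flap (a joint): angle of the flap on the orange tray's robot-side end (hinge line along local y at local x = -57 mm, 4 mm above the desk): 0 lies flat outwards, 1.57 stands upright at its stop. Starts partly raised (0.5 to 0.9), turns with slight friction, stays where left. Stiff orange plate, 45 mm from hinge to free edge, 128 wide, 4 thick, white strip along the free edge
- near_flap_edge (a point): middle of the free edge of the flap on the robot's side; its height rises from about 25 mm to 49 mm as the flap is raised
- far_flap (a joint): angle of the flap on the orange tray's far end (hinge line along local y at local x = +57 mm, 4 mm above the desk): 0 lies flat outwards, 1.57 stands upright at its stop. Starts partly raised (0.5 to 0.9), turns with slight friction, stays where left. Stiff orange plate, 45 mm from hinge to free edge, 128 wide, 4 thick, white strip along the free edge
- far_flap_edge (a point): middle of the free edge of the flap on the side away from the robot
- blue_tray: blue open plastic tray, stuck to the desk: outside 118 (x) x 138 (y) x 49 mm high, walls and floor 4 mm, inside 110 x 130 mm. Origin at the centre of its underside, on the desk
- orange_pen_a: flat-sided orange highlighter, 90 long x 20 wide x 15 high, lying on the desk; origin at the centre of its underside, x along its length (towards the cap), z up; about 22 g
- orange_pen_b: flat-sided orange highlighter, 90 long x 20 wide x 15 high, lying on the desk; origin at the centre of its underside, x along its length (towards the cap), z up; about 22 g
- blue_pen_a: flat-sided blue highlighter, 90 long x 20 wide x 15 high, lying on the desk; origin at the centre of its underside, x along its length (towards the cap), z up; about 22 g
- blue_pen_b: flat-sided blue highlighter, 90 long x 20 wide x 15 high, lying on the desk; origin at the centre of its underside, x along its length (towards the cap), z up; about 22 g
- mouse: black computer mouse, 100 x 60 x 34 mm, loose, a bystander; origin at the centre of its underside
- mug: white mug, 76 mm across, 80 mm high, handle to local +y, loose, a bystander; origin at the centre of its underside
- earbud_case: white earbud case, 47 x 62 x 24 mm, loose, a bystander; origin at the centre of its underside
Mind the look-alikes: they are no part of the job. Leave any green or white look-alike of the orange_pen_b alone.

How it is judged:
By the outcome, as a careful person would: the job done as asked, in the order asked, and still so for the second after the job is handed in, with the robot touching nothing.
It also fails if it takes over 72 s, if anything falls off the work surface, if the arm or the gripper's body presses on something with over 40 N, if the wrist force passes 120 N, or if a joint passes its speed limit or range.

ROBOT

A 7-joint arm with a two-finger parallel gripper is mounted at the origin on the work surface. World frame = base frame: x ahead of the robot, y to its left, z up, the work surface at z = 0. Lengths are in m, angles in rad, forces in N, time in s.
With the tool pointing down it reaches from about 0.4 to 0.875 m from the base axis. Payload 6.5 kg.
Tool frame: the origin (TCP) lies between the finger pads; the fingertips stand arm.tcp_to_tips ahead of it and the grasp point (between the pads) lies 5 mm behind it (arm.tcp_to_tips is the distance from the TCP to the fingertips, in m); z points along the fingers, y is the line along which they close (so a half turn about z gives the same grasp; the last joint's range is limited). The gripper opens to 85 mm and grips with 20 to 120 N. Pads are 22 mm wide; open, the fingers measure 114 mm over their backs; the gripper's body (76 mm by 85 mm) begins 54 mm behind the grasp point. The pads swing forward as they close: fully open they stand 13 mm farther back than shut.
Start: joints at [1.037, 0.536, -0.004, 1.538, 0.003, 1.067, -0.071], TCP at [0.293, -0.58, 0.245] pointing down, gripper open.
Joint ranges: [-2.7, 2.7], [-0.37, 2.16], [-1.27, 1.26], [0.24, 2.4], [-1.31, 4.45], [0.19, 1.91], [-2.76, 2.76]. Speed limits (rad/s): [2.39, 2.39, 3.14, 3.14, 3.14, 3.14, 3.14].

INTERFACE

Orientations are given as a unit quaternion [w, x, y, z].
In Python, from workcell import status, read_camera, arm gives the robot as it stands.
- The arm moves only by the tool jog_arm, never from a script. Its argument "commands" is a list of rows, each an object with "dp": the shift along the tool's x, y, z in m, a list of three; "twist": the turn about the tool's z in degrees; "grip": the finger opening in m, from 0 to 0.0854. A call has 1 to 5 rows; each row is the pose to reach, as a shift and turn from the pose commanded when the call began, along the tool's axes at that moment; what a row does not reach only later rows make up. A row lasts 1/10 s, in which the tool goes at most 50 mm and 8.59 degrees, less where a joint would pass 70% of its speed; a pose out of reach is approached as far as the arm can. A call with a gripper value outside its range is refused whole. The fingers move at their own pace and stop on an object; "force" is the grip in N (left out, the last holds). Time passes only in rows, so rows that repeat a pose let the fingers close. It gives the time, the measured TCP pose, the force, the opening and the grip force at its end, in the units of the state.
- status.get_state(): the state, without advancing time (a new reading comes with each control period).
- read_camera(name): name is "scene" or "top"; returns a dict with "pixels" (384x512x3 uint8, red, green, blue), "mtx" (3x3 intrinsics, pixels), "extrinsics" (4x4, takes a point from camera to world coordinates). Camera axes: x right, y up, looking along -z (the intrinsics and any distortion apply to the point x, -y, -z); pixel columns grow to the right and rows downward; lengths in m; the calibration is good to about 2 mm. A picture is of the moment at which its call begins. There is no depth.
- arm.job_done(): hands the job in; it is judged then, once.
The state is a dict: "clock": time; "joint_positions": joint angles; "joint_velocities": joint speeds; "joint_efforts": joint torques, N m; "ee_pos": TCP position; "tcp_rot": TCP orientation; "ft_force": force on the tool from outside, world axes, zero at the start; "ft_torque": the same for the moment, N m; "opening": opening from 0.0 (shut) to 1.0 (fully open); "grip_force": force on a finger pad.
Only numpy, scipy, OpenCV 4.12 (cv2) and the standard library are available. Lean on these libraries where they do the work, as an engineer would, in place of code of your own. Each camera call takes 0.05 s, during which the arm holds its last target. There are 200 camera calls.

## Working session

There is one attempt and no reset: what is moved stays moved. The work goes in short steps, Python scripts to look and compute and a tool call to move; the robot and the scene stay as the last step left them, time stands still between calls to the robot, and variables do not carry over. Pictures are saved under pics/ and viewed, at most 10 in all, crops included, and the job is handed in when it is done.

Besides the shell and the picture viewer there is one more tool, called after "Call:" by a JSON object that holds its "op" and its "data", one argument or row to a line. jog_arm: Moves the arm, as the interface text tells. Its arguments: {"type":"object","properties":{"commands":{"type":"array","items":{"type":"object","properties":{"dp":{"type":"array","items":{"type":"number"}},"twist":{"type":"number"},"grip":{"type":"number"}}}},"force":{"type":"number"}},"required":["commands"]}

```bash
mkdir -p pics
cat > h.py <<'E'
import numpy as np, cv2
from workcell import status, read_camera, arm
def grab(name,fn=None):
    c=read_camera(name)
    if fn: cv2.imwrite('pics/'+fn,c['pixels'][:,:,::-1])
    return c
def ray(c,u,v):
    K=c['mtx'];E=np.array(c['extrinsics']);d=np.linalg.inv(K)@[u,v,1.]
    d=E[:3,:3]@[d[0],-d[1],-d[2]]; return E[:3,3],d
def onz(c,u,v,z):
    o,d=ray(c,u,v); return o+d*(z-o[2])/d[2]
def proj(c,p):
    E=np.array(c['extrinsics']);q=E[:3,:3].T@(np.array(p)-E[:3,3]);q=np.array(c['mtx'])@[q[0],-q[1],-q[2]];return q[:2]/q[2]
E
python3 - <<'E'
from h import *
t=grab('top','top0.png');s=grab('scene','scene0.png')
print(t.keys(),t['mtx'],t['extrinsics'],s['extrinsics'])
print(status.get_state(),arm.tcp_to_tips)
E
```

```text
dict_keys(['pixels', 'mtx', 'extrinsics']) [[463.29644692   0.         255.60062462]
 [  0.         463.29644692 191.86373534]
 [  0.           0.           1.        ]] [[-0.14339099  0.96961552 -0.19820386  0.38490254]
 [-0.98966149 -0.14109744  0.02572238  0.0196146 ]
 [-0.00302524  0.19984308  0.97982324  1.0868915 ]
 [ 0.          0.          0.          1.        ]] [[ 0.31401334 -0.59842052  0.73708107  1.35540884]
 [ 0.9493026   0.18576528 -0.25360565 -0.24847918]
 [ 0.01483875  0.77934854  0.62641493  0.715668  ]
 [ 0.          0.          0.          1.        ]]
{'clock': 0.1, 'joint_positions': array([ 1.03680807,  0.53710991, -0.00440234,  1.53873086,  0.00258311,
        1.06730247, -0.07120534]), 'joint_velocities': array([-0.00065585, -0.00164431,  0.00010859, -0.0014054 , -0.00047057,
        0.00090775, -0.00072552]), 'joint_efforts': array([ 2.47656339e-03, -5.84566104e+01,  1.05170745e+00, -2.59778273e+01,
        1.25937047e-02,  4.57055576e-03,  6.39381327e-06]), 'ee_pos': array([ 0.29283033, -0.57971129,  0.24450533]), 'tcp_rot': array([-7.35558703e-04,  9.72767831e-01,  2.31780394e-01, -2.35934438e-04]), 'ft_force': array([-0.45908937,  0.4260572 ,  0.33275102]), 'ft_torque': array([ 0.01748606, -0.02035615, -0.01732831]), 'grip_force': 0.0, 'opening': 0.998775175209415} 0.014
```

```bash
sleep 3; python3 -c "
import cv2
for n in ('top0','scene0'): cv2.imwrite('pics/%s_big.png'%n,cv2.resize(cv2.imread('pics/%s.png'%n),(800,600),interpolation=cv2.INTER_CUBIC))"
```

```text
(no output)
```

View pics/top0_big.png

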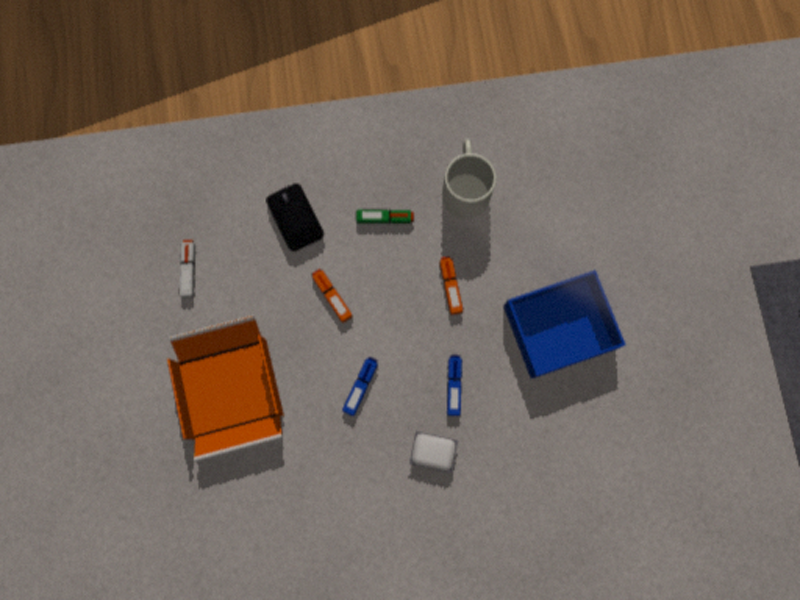

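View pics/scene0_big.png

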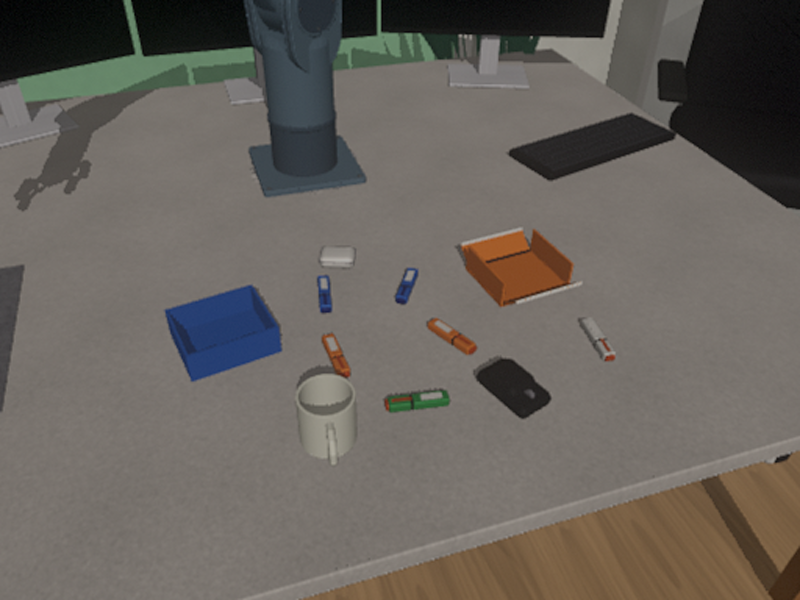

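The top view (800-px scale) shows the orange tray at (227,390) with its flap edges at y≈325 and y≈447, and the blue tray at (563,325). The plain orange pens are at (332,295) and (451,285). The blue pens are at (360,386) and (455,385). The look-alikes are green with an orange cap at (385,216) and white with an orange cap at (187,268). The pens with fully orange bodies and caps fit the description, so next I'll confirm them in a crop and measure.

```bash
cat >> h.py <<'E'
def masks(px):
    h=cv2.cvtColor(px,cv2.COLOR_RGB2HSV);H,S,V=[h[...,i] for i in range(3)]
    return dict(orange=((H<14)&(S>150)&(V>50)).astype(np.uint8)*255, blue=((H>105)&(H<130)&(S>130)&(V>40)).astype(np.uint8)*255)
def blobs(c,z=0.0075):
    out=[]
    for col,m in masks(c['pixels']).items():
        cs,_=cv2.findContours(cv2.morphologyEx(m,cv2.MORPH_CLOSE,np.ones((3,3))),cv2.RETR_EXTERNAL,cv2.CHAIN_APPROX_NONE)
        for k in cs:
            if cv2.contourArea(k)<60: continue
            P=np.array([onz(c,u,v,z)[:2] for u,v in k[:,0]])
            (cx,cy),(w,h),a=cv2.minAreaRect((P*1000).astype(np.float32))
            if w<h: w,h,a=h,w,a+90
            a=(a+90)%180-90
            out.append((col,k[:,0].mean(0).round(),round(cx,1),round(cy,1),round(w),round(h),round(a,1)))
    return out
E
python3 - <<'E'
from h import *
t=grab('top');s=grab('scene')
for n,c in(('top',t),('scene',s)):
    print(n)
    for b in blobs(c):print(b)
im=t['pixels'][:,:,::-1]
cv2.imwrite('pics/crop1.png',cv2.resize(im[125:300,95:310],None,fx=3.4,fy=3.4,interpolation=cv2.INTER_CUBIC))
m=masks(t['pixels'])
for col,z in(('orange',.049),('blue',.049)):
    cs,_=cv2.findContours(m[col],cv2.RETR_EXTERNAL,cv2.CHAIN_APPROX_NONE)
    k=max(cs,key=cv2.contourArea)
    ap=cv2.approxPolyDP(k,3,True)[:,0]
    for u,v in ap: print(col,u,v,onz(t,u,v,.049)[:2].round(4),onz(t,u,v,0)[:2].round(4))
E
```

```text
top
('orange', array([142., 248.]), 510.6, 268.1, 175, 150, 6.6)
('orange', array([212., 189.]), 626.2, 93.6, 89, 20, 25.7)
('orange', array([288., 183.]), 615.8, -89.1, 91, 20, 2.4)
('blue', array([230., 247.]), 482.9, 67.9, 88, 19, -33.1)
('blue', array([290., 247.]), 463.7, -70.4, 86, 19, -10.8)
('blue', array([360., 210.]), 531.6, -248.2, 152, 123, -79.5)
scene
('orange', array([505., 370.]), 1113.9, 304.6, 75, 24, -64.9)
('orange', array([214., 227.]), 612.0, -89.1, 96, 19, 3.0)
('orange', array([288., 215.]), 623.2, 93.0, 93, 26, 24.9)
('orange', array([331., 169.]), 479.6, 277.1, 181, 178, -83.3)
('blue', array([142., 212.]), 502.1, -240.1, 176, 151, 10.5)
('blue', array([208., 190.]), 470.7, -72.1, 75, 17, -11.0)
('blue', array([261., 182.]), 478.5, 69.1, 93, 18, -32.8)
orange 162 205 [0.5953 0.2074] [0.6053 0.2163]
orange 110 219 [0.5803 0.3272] [0.5895 0.3417]
orange 114 231 [0.5518 0.3205] [0.5597 0.3347]
orange 107 232 [0.5518 0.3363] [0.5597 0.3512]
orange 116 277 [0.4495 0.3246] [0.4526 0.339 ]
orange 125 282 [0.4359 0.3059] [0.4383 0.3194]
orange 124 291 [0.4169 0.3097] [0.4184 0.3234]
orange 179 276 [0.4317 0.1867] [0.4339 0.1946]
orange 180 262 [0.4618 0.1812] [0.4654 0.1888]
orange 171 223 [0.5514 0.1916] [0.5592 0.1997]
blue 389 195 [ 0.5438 -0.3077] [ 0.5513 -0.3232]
blue 388 201 [ 0.5305 -0.3027] [ 0.5374 -0.3179]
blue 377 191 [ 0.5569 -0.2825] [ 0.565  -0.2967]
blue 358 184 [ 0.5793 -0.2426] [ 0.5884 -0.255 ]
blue 359 181 [ 0.5859 -0.2462] [ 0.5953 -0.2587]
blue 325 192 [ 0.5717 -0.1645] [ 0.5805 -0.1732]
blue 323 198 [ 0.5586 -0.1576] [ 0.5668 -0.166 ]
blue 340 241 [ 0.4567 -0.1784] [ 0.46   -0.1877]
blue 399 220 [ 0.4841 -0.3185] [ 0.4888 -0.3345]
```

View pics/crop1.png

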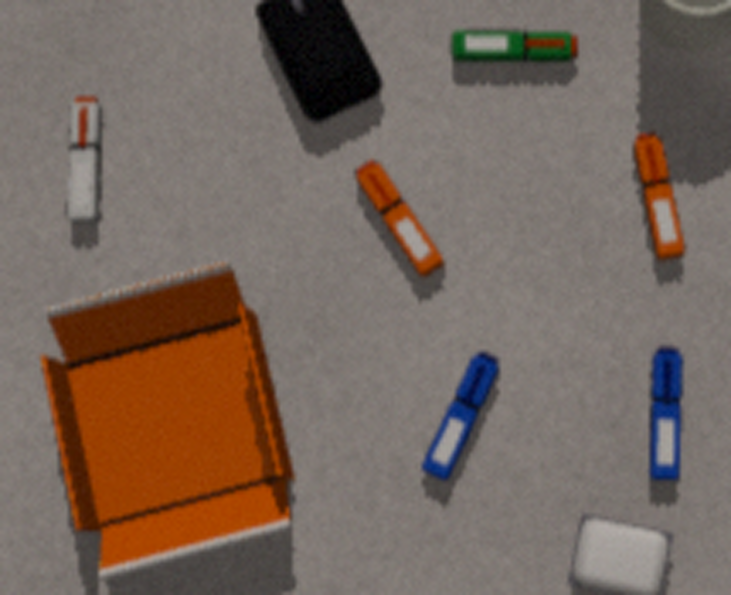

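The crop shows the two plain orange pens at (398,218) and (659,195) and the blue pens at (460,415) and (666,413). The green and white decoys have different body colours and stay put. In the same crop the near hinge line runs (85,525)–(285,478) and the far one (65,365)–(243,322).

Run:
```python
from h import *
t=grab('top');s=grab('scene')
f=lambda c,u,v,z:onz(c,u,v,z)[:2].round(4)
H=[f(t,95+a/3.4,125+b/3.4,.004) for a,b in((85,525),(285,478),(65,365),(243,322))]
print('hinges',H, 'mid',np.mean(H,0))
def tri(a,b):
    o1,d1=ray(t,*a);o2,d2=ray(s,*b)
    k=np.linalg.lstsq(np.c_[d1,-d2],o2-o1,rcond=None)[0];p,q=o1+d1*k[0],o2+d2*k[1];return ((p+q)/2).round(4),round(np.linalg.norm(p-q),4)
S=.64
# strip ends: top big px, scene big px
for n,a,b in(('far +y',(172,332),(581,284)),('far -y',(257,322),(516,302)),('near +y',(196,457),(521,231)),('near -y',(280,435),(463,247)),
  ('blue1',(506,301),(193,375)),('blue2',(597,274),None) ,('blueN1',(532,375),(280,333))):
    if b: print(n,tri(np.array(a)*S,np.array(b)*S))
B=[(506,301),(532,375),(623,345),(597,274)]
B=[f(t,u*S,v*S,.049) for u,v in B];print(B,np.mean(B,0))
for n,p in(('white',(187,268)),('mouse',(295,217)),('mug',(470,180)),('ear',(434,452)),('green',(385,216))):print(n,f(t,p[0]*S,p[1]*S,.02))
for u,v in((267,195),(323,235),(300,250)):print('mouse',f(t,u*S,v*S,.015))
```

```text
hinges [array([0.4456, 0.3291]), array([0.4574, 0.1918]), array([0.5558, 0.3335]), array([0.5679, 0.2088])] mid [0.506675 0.2658  ]
far +y (array([0.598 , 0.3302, 0.036 ]), np.float64(0.0011))
far -y (array([0.5981, 0.2098, 0.0263]), np.float64(0.0079))
near +y (array([0.414 , 0.3131, 0.0288]), np.float64(0.0012))
near -y (array([0.4278, 0.1916, 0.0264]), np.float64(0.0023))
blue1 (array([ 0.5793, -0.2359, -0.0191]), np.float64(0.1234))
blueN1 (array([ 0.4708, -0.1743, -0.0426]), np.float64(0.0469))
[array([ 0.5706, -0.1616]), array([ 0.4587, -0.1798]), array([ 0.4824, -0.3175]), array([ 0.5913, -0.3012])] [ 0.52575  -0.240025]
white [0.696  0.3038]
mouse [0.7527 0.1321]
mug [ 0.7732 -0.1444]
ear [ 0.3718 -0.0257]
green [ 0.7343 -0.0054]
mouse [0.7963 0.1717]
mouse [0.7194 0.0933]
mouse [0.7008 0.1311]
```

Call:
{"op": "jog_arm", "data": {
  "commands": [
    {"dp":[0.04,-0.028,0],"twist":5,"grip":0},
    {"dp":[0.08,-0.055,0],"twist":10,"grip":0},
    {"dp":[0.12,-0.084,0],"twist":15,"grip":0},
    {"dp":[0.16,-0.112,0],"twist":21,"grip":0},
    {"dp":[0.186,-0.13,0],"twist":21,"grip":0}
  ],
  "force": 30
}}

```text
clock: 0.8
ee_pos: [0.4025, -0.3764, 0.2453]
tcp_rot: [-0.001, 0.999, 0.051, 0.0]
ft_force: [0.5, -0.6, -0.0]
opening: 0.142
grip_force: 0.0
```

```bash
cat >> h.py <<'E'
def yaw(q=None):
    from scipy.spatial.transform import Rotation as R
    if q is None:q=status.get_state()['tcp_rot']
    m=R.from_quat([q[1],q[2],q[3],q[0]]).as_matrix();return np.degrees(np.arctan2(m[1,0],m[0,0]))
def plan(tg,p=None,y=None):
    "targets (x,y,z,yawdeg) one per call -> dp, twist"
    s=status.get_state()
    if p is None:p=s['ee_pos'];y=yaw()
    print('clock',round(s['clock'],2),'at',np.round(p,4),'yaw',round(y,2),'F',s['ft_force'].round(1),'open',round(s['opening']*.0854,4))
    for x in tg:
        d=np.array(x[:3])-p;a=np.radians(y);dp=[d[0]*np.cos(a)+d[1]*np.sin(a),d[0]*np.sin(a)-d[1]*np.cos(a),-d[2]]
        print(x,'dp',np.round(dp,3),'tw',round(y-x[3],1),'len',round(np.linalg.norm(d),3));p=np.array(x[:3]);y=x[3]
def loc(c,yd,lx,ly):
    a=np.radians(yd);return c[0]+lx*np.cos(a)-ly*np.sin(a),c[1]+lx*np.sin(a)+ly*np.cos(a)
OT=((.507,.262),5.8);BT=((.526,-.24),9.2)
E
python3 - <<'E'
from h import *
a=loc(*OT,-.125,0);b=loc(*OT,-.085,0);c=loc(*OT,-.072,0)
plan([(.46,-.19,.2,5.8),(.46,.03,.15,5.8),(*a,.15,5.8),(*a,.026,5.8),(*c,.026,5.8)])
E
```

```text
clock 0.8 at [ 0.4025 -0.3764  0.2453] yaw 5.85 F [ 0.5 -0.6 -0. ] open 0.0121
(0.46, -0.19, 0.2, 5.8) dp [ 0.076 -0.18   0.045] tw 0.1 len 0.2
(0.46, 0.03, 0.15, 5.8) dp [ 0.022 -0.219  0.05 ] tw 0.0 len 0.226
(np.float64(0.38263991139640147), np.float64(0.24936796285213172), 0.15, 5.8) dp [-0.055 -0.226 -0.   ] tw 0.0 len 0.233
(np.float64(0.38263991139640147), np.float64(0.24936796285213172), 0.026, 5.8) dp [0.    0.    0.124] tw 0.0 len 0.124
(np.float64(0.4353685889643273), np.float64(0.2547239466028279), 0.026, 5.8) dp [ 0.053  0.    -0.   ] tw 0.0 len 0.053
```

Call:
{"op": "jog_arm", "data": {
  "commands": [
    {"dp":[0.019,-0.045,0.01],"grip":0},
    {"dp":[0.038,-0.09,0.022],"grip":0},
    {"dp":[0.057,-0.135,0.033],"grip":0},
    {"dp":[0.076,-0.18,0.045],"grip":0}
  ]
}}

```text
$.commands[0]: bad value
```

Call:
{"op": "jog_arm", "data": {
  "commands": [
    {"dp":[0.004,-0.044,0.01]},
    {"dp":[0.009,-0.088,0.02]},
    {"dp":[0.013,-0.132,0.03]},
    {"dp":[0.018,-0.175,0.04]},
    {"dp":[0.022,-0.219,0.05]}
  ]
}}

```text
$.commands[0]: bad value
```

Call:
{"op": "jog_arm", "data": {
  "commands": [
    {"dp":[-0.011,-0.045,0]},
    {"dp":[-0.022,-0.09,0]},
    {"dp":[-0.033,-0.136,0]},
    {"dp":[-0.044,-0.181,0]},
    {"dp":[-0.055,-0.226,0]}
  ]
}}

```text
$.commands[0]: bad value
```

Call:
{"op": "jog_arm", "data": {
  "commands": [
    {"dp":[0,0,0.045]},
    {"dp":[0,0,0.09]},
    {"dp":[0,0,0.124]},
    {"dp":[0,0,0.124]}
  ]
}}

```text
$.commands[0]: bad value
```

Run:
```python
from h import *
plan([(*loc(*OT,x,0),.026,5.8) for x in(-.09,-.075,-.07)])
```

```text
clock 0.8 at [ 0.4025 -0.3764  0.2453] yaw 5.85 F [ 0.5 -0.6 -0. ] open 0.0121
(np.float64(0.4174607362054091), np.float64(0.25290493325353486), 0.026, 5.8) dp [ 0.079 -0.624  0.219] tw 0.1 len 0.667
(np.float64(0.43238394683784087), np.float64(0.254420777711279), 0.026, 5.8) dp [ 0.015  0.    -0.   ] tw 0.0 len 0.015
(np.float64(0.43735835038198484), np.float64(0.25492605919719374), 0.026, 5.8) dp [ 0.005  0.    -0.   ] tw 0.0 len 0.005
```

Call:
{"op": "jog_arm", "data": {
  "commands": [
    {"dp":[0.019,-0.045,0.01],"twist":0,"grip":0},
    {"dp":[0.038,-0.09,0.022],"twist":0,"grip":0},
    {"dp":[0.057,-0.135,0.033],"twist":0,"grip":0},
    {"dp":[0.076,-0.18,0.045],"twist":0,"grip":0}
  ]
}}

```text
clock: 1.2
ee_pos: [0.4581, -0.1924, 0.2004]
tcp_rot: [0.0, 0.999, 0.05, 0.0]
ft_force: [1.3, 0.1, -0.1]
opening: -0.001
grip_force: 0.0
```

Call:
{"op": "jog_arm", "data": {
  "commands": [
    {"dp":[0.004,-0.044,0.01],"twist":0,"grip":0},
    {"dp":[0.009,-0.088,0.02],"twist":0,"grip":0},
    {"dp":[0.013,-0.132,0.03],"twist":0,"grip":0},
    {"dp":[0.018,-0.175,0.04],"twist":0,"grip":0},
    {"dp":[0.022,-0.219,0.05],"twist":0,"grip":0}
  ]
}}

```text
clock: 1.7
ee_pos: [0.4575, 0.0276, 0.1504]
tcp_rot: [0.0, 0.999, 0.05, 0.0]
ft_force: [1.1, 0.3, -0.5]
opening: -0.003
grip_force: 0.0
```

Call:
{"op": "jog_arm", "data": {
  "commands": [
    {"dp":[-0.011,-0.045,0],"twist":0,"grip":0},
    {"dp":[-0.022,-0.09,0],"twist":0,"grip":0},
    {"dp":[-0.033,-0.136,0],"twist":0,"grip":0},
    {"dp":[-0.044,-0.181,0],"twist":0,"grip":0},
    {"dp":[-0.055,-0.226,0],"twist":0,"grip":0}
  ]
}}

```text
clock: 2.2
ee_pos: [0.3792, 0.247, 0.1507]
tcp_rot: [-0.0, 0.999, 0.051, 0.0]
ft_force: [1.3, 0.5, 0.1]
opening: -0.003
grip_force: 0.0
```

Call:
{"op": "jog_arm", "data": {
  "commands": [
    {"dp":[0,0,0.045],"twist":0,"grip":0},
    {"dp":[0,0,0.09],"twist":0,"grip":0},
    {"dp":[0,0,0.124],"twist":0,"grip":0},
    {"dp":[0,0,0.124],"twist":0,"grip":0}
  ]
}}

```text
clock: 2.6
ee_pos: [0.3772, 0.2437, 0.0232]
tcp_rot: [0.002, 0.999, 0.051, -0.003]
ft_force: [-0.0, -0.8, 0.5]
opening: 0.001
grip_force: 0.0
```

Run:
```python
from h import *
plan([(*loc(*OT,x,0),.026,5.8) for x in(-.09,-.075,-.07)])
```

```text
clock 2.6 at [0.3772 0.2437 0.0232] yaw 5.86 F [-0.  -0.8  0.5] open 0.0
(np.float64(0.4174607362054091), np.float64(0.25290493325353486), 0.026, 5.8) dp [ 0.041 -0.005 -0.003] tw 0.1 len 0.041
(np.float64(0.43238394683784087), np.float64(0.254420777711279), 0.026, 5.8) dp [ 0.015  0.    -0.   ] tw 0.0 len 0.015
(np.float64(0.43735835038198484), np.float64(0.25492605919719374), 0.026, 5.8) dp [ 0.005  0.    -0.   ] tw 0.0 len 0.005
```

Call:
{"op": "jog_arm", "data": {
  "commands": [
    {"dp":[0.01,-0.002,-0.002],"twist":0,"grip":0},
    {"dp":[0.02,-0.003,-0.003],"twist":0,"grip":0},
    {"dp":[0.03,-0.005,-0.003],"twist":0,"grip":0},
    {"dp":[0.04,-0.005,-0.003],"twist":0,"grip":0},
    {"dp":[0.048,-0.005,-0.003],"twist":0,"grip":0}
  ]
}}

```text
clock: 3.1
ee_pos: [0.426, 0.2552, 0.0309]
tcp_rot: [0.0, 0.999, 0.051, -0.001]
ft_force: [-4.6, -0.6, 2.9]
opening: -0.002
grip_force: 2.3
```

Call:
{"op": "jog_arm", "data": {
  "commands": [
    {"dp":[0.005,0,0],"twist":0,"grip":0},
    {"dp":[0.008,0,0],"twist":0,"grip":0},
    {"dp":[0.008,0,0],"twist":0,"grip":0}
  ]
}}

```text
clock: 3.4
ee_pos: [0.4369, 0.2563, 0.0304]
tcp_rot: [-0.001, 0.999, 0.05, 0.001]
ft_force: [-0.3, -0.4, 0.1]
opening: -0.003
grip_force: 0.0
```

Run:
```python
from h import *
plan([(*loc(*OT,x,0),.026,5.8) for x in(-.075,-.07)])
t=grab('top');s=grab('scene')
a=cv2.resize(t['pixels'][190:310,80:220],None,fx=3.5,fy=3.5,interpolation=cv2.INTER_CUBIC)
b=cv2.resize(s['pixels'][125:205,275:390],(490,341),interpolation=cv2.INTER_CUBIC)
b=cv2.copyMakeBorder(b,0,a.shape[0]-b.shape[0],0,0,cv2.BORDER_CONSTANT)
cv2.imwrite('pics/near.png',cv2.resize(np.hstack([a,b])[:,:,::-1],(800,343)))
```

```text
clock 3.4 at [0.4369 0.2563 0.0304] yaw 5.75 F [-0.3 -0.4  0.1] open -0.0003
(np.float64(0.43238394683784087), np.float64(0.254420777711279), 0.026, 5.8) dp [-0.005  0.001  0.004] tw -0.1 len 0.007
(np.float64(0.43735835038198484), np.float64(0.25492605919719374), 0.026, 5.8) dp [ 0.005  0.    -0.   ] tw 0.0 len 0.005
```

View pics/near.png

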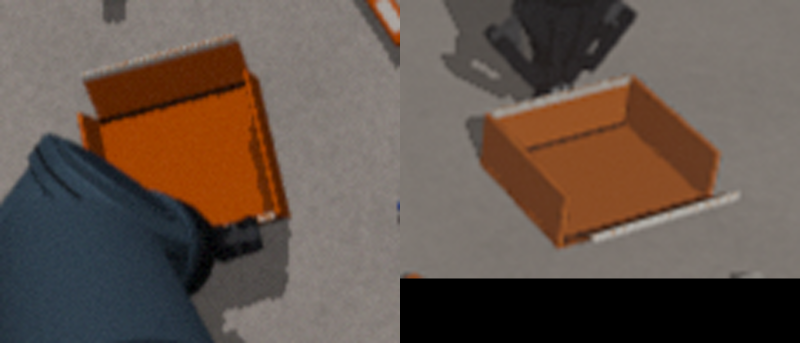

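The near flap is almost upright: in the scene view (right) its strip runs (490,113)–(632,80), level with the wall tops. I'll push on until I feel the stop.

Call:
{"op": "jog_arm", "data": {
  "commands": [
    {"dp":[0.003,0,0],"twist":0,"grip":0},
    {"dp":[0.004,0,0],"twist":0,"grip":0},
    {"dp":[0.004,0,0],"twist":0,"grip":0}
  ]
}}

```text
clock: 3.8
ee_pos: [0.4385, 0.2562, 0.0293]
tcp_rot: [0.0, 0.999, 0.051, -0.001]
ft_force: [-1.7, -0.4, 2.5]
opening: -0.002
grip_force: 1.5
```

Call:
{"op": "jog_arm", "data": {
  "commands": [
    {"dp":[0.002,0,0],"twist":0,"grip":0},
    {"dp":[0.004,0,0],"twist":0,"grip":0},
    {"dp":[0.004,0,0],"twist":0,"grip":0}
  ]
}}

```text
clock: 4.1
ee_pos: [0.4387, 0.2563, 0.0288]
tcp_rot: [0.001, 0.999, 0.052, -0.004]
ft_force: [-12.5, 0.5, 9.2]
opening: -0.0
grip_force: 6.3
```

Call:
{"op": "jog_arm", "data": {
  "commands": [
    {"dp":[-0.03,0,0],"twist":0,"grip":0},
    {"dp":[-0.03,0,-0.04],"twist":0,"grip":0},
    {"dp":[-0.02,0,-0.08],"twist":0,"grip":0},
    {"dp":[0.02,0,-0.09],"twist":0,"grip":0},
    {"dp":[0.065,0,-0.09],"twist":0,"grip":0}
  ]
}}

```text
clock: 4.6
ee_pos: [0.51, 0.2644, 0.1224]
tcp_rot: [-0.001, 0.999, 0.051, 0.002]
ft_force: [0.1, 0.9, 0.0]
opening: 0.003
grip_force: 0.0
```

Call:
{"op": "jog_arm", "data": {
  "commands": [
    {"dp":[0.045,0,0],"twist":0,"grip":0},
    {"dp":[0.09,0,0],"twist":0,"grip":0},
    {"dp":[0.13,0,0],"twist":0,"grip":0},
    {"dp":[0.13,0,0],"twist":0,"grip":0}
  ]
}}

```text
clock: 5.0
ee_pos: [0.643, 0.275, 0.1193]
tcp_rot: [-0.0, 0.999, 0.049, 0.003]
ft_force: [0.3, 0.5, -0.4]
opening: 0.003
grip_force: 0.0
```

Run:
```python
from h import *
plan([(*loc(*OT,x,-.01),z,5.8) for x,z in((.135,.1),(.135,.026),(.09,.026),(.072,.026),(.068,.026))])
```

```text
clock 5.0 at [0.643  0.275  0.1193] yaw 5.57 F [ 0.3  0.5 -0.4] open 0.0002
(np.float64(0.6423194586637159), np.float64(0.2656937930314099), 0.1, 5.8) dp [-0.002  0.009  0.019] tw -0.2 len 0.021
(np.float64(0.6423194586637159), np.float64(0.2656937930314099), 0.026, 5.8) dp [0.    0.    0.074] tw 0.0 len 0.074
(np.float64(0.5975498267664204), np.float64(0.2611462596581773), 0.026, 5.8) dp [-0.045  0.    -0.   ] tw 0.0 len 0.045
(np.float64(0.5796419740075022), np.float64(0.25932724630888426), 0.026, 5.8) dp [-0.018 -0.    -0.   ] tw 0.0 len 0.018
(np.float64(0.5756624511721871), np.float64(0.2589230211201525), 0.026, 5.8) dp [-0.004  0.    -0.   ] tw 0.0 len 0.004
```

Call:
{"op": "jog_arm", "data": {
  "commands": [
    {"dp":[-0.002,0.009,0.03],"twist":0,"grip":0},
    {"dp":[-0.002,0.009,0.07],"twist":0,"grip":0},
    {"dp":[-0.002,0.009,0.093],"twist":0,"grip":0},
    {"dp":[-0.002,0.009,0.093],"twist":0,"grip":0},
    {"dp":[-0.012,0.009,0.092],"twist":0,"grip":0}
  ]
}}

```text
clock: 5.5
ee_pos: [0.6269, 0.2662, 0.0279]
tcp_rot: [-0.0, 0.999, 0.05, 0.001]
ft_force: [-1.1, 0.7, 0.5]
opening: -0.003
grip_force: 0.0
```

Call:
{"op": "jog_arm", "data": {
  "commands": [
    {"dp":[-0.01,0,0],"twist":0,"grip":0},
    {"dp":[-0.02,0,0],"twist":0,"grip":0},
    {"dp":[-0.03,0,0],"twist":0,"grip":0},
    {"dp":[-0.04,0,0],"twist":0,"grip":0},
    {"dp":[-0.047,0,0],"twist":0,"grip":0}
  ]
}}

```text
clock: 6.0
ee_pos: [0.5823, 0.2626, 0.0311]
tcp_rot: [-0.001, 0.999, 0.05, 0.004]
ft_force: [3.8, -0.2, 1.5]
opening: 0.002
grip_force: 1.6
```

Call:
{"op": "jog_arm", "data": {
  "commands": [
    {"dp":[-0.004,0,0],"twist":0,"grip":0},
    {"dp":[-0.007,0,0],"twist":0,"grip":0},
    {"dp":[-0.007,0,0],"twist":0,"grip":0}
  ]
}}

```text
clock: 6.3
ee_pos: [0.5785, 0.2622, 0.0304]
tcp_rot: [-0.002, 0.999, 0.05, 0.007]
ft_force: [14.9, 2.2, 0.1]
opening: 0.0
grip_force: 7.4
```

Call:
{"op": "jog_arm", "data": {
  "commands": [
    {"dp":[-0.002,0,0],"twist":0,"grip":0},
    {"dp":[-0.003,0,0],"twist":0,"grip":0}
  ]
}}

```text
clock: 6.5
ee_pos: [0.5783, 0.2621, 0.0305]
tcp_rot: [-0.003, 0.999, 0.05, 0.009]
ft_force: [25.0, 3.7, -10.6]
opening: -0.002
grip_force: 12.2
```

Call:
{"op": "jog_arm", "data": {
  "commands": [
    {"dp":[0.03,0,0],"twist":0,"grip":0},
    {"dp":[0.03,0,-0.04],"twist":0,"grip":0.045},
    {"dp":[0.03,0,-0.08],"twist":0,"grip":0.045},
    {"dp":[0.03,0.04,-0.09],"twist":-8,"grip":0.045},
    {"dp":[0.03,0.085,-0.09],"twist":-16,"grip":0.045}
  ]
}}

```text
clock: 7.0
ee_pos: [0.6076, 0.1816, 0.1202]
tcp_rot: [-0.001, 0.981, 0.194, 0.002]
ft_force: [1.2, -0.5, -0.5]
opening: 0.526
grip_force: 0.0
```

Run:
```python
from h import *
t=grab('top');s=grab('scene')
for n,c in(('top',t),('scene',s)):
    print(n)
    for b in blobs(c):print(b)
plan([(.625,.0935,.1,25.5),(.625,.0935,.017,25.5)])
a=cv2.resize(t['pixels'][190:310,80:220],None,fx=3.5,fy=3.5,interpolation=cv2.INTER_CUBIC)
b=cv2.resize(s['pixels'][125:205,275:390],(490,341),interpolation=cv2.INTER_CUBIC)
b=cv2.copyMakeBorder(b,0,a.shape[0]-b.shape[0],0,0,cv2.BORDER_CONSTANT)
cv2.imwrite('pics/flaps.png',cv2.resize(np.hstack([a,b])[:,:,::-1],(800,343)))
```

```text
top
('orange', array([127., 254.]), 510.4, 302.6, 119, 87, 9.6)
('orange', array([212., 189.]), 626.0, 93.5, 89, 20, 25.7)
('orange', array([288., 183.]), 615.8, -89.3, 91, 20, 2.4)
('blue', array([290., 247.]), 463.7, -70.5, 86, 19, -10.7)
('blue', array([360., 210.]), 531.6, -248.2, 152, 123, -79.5)
scene
('orange', array([506., 369.]), 1109.6, 307.3, 72, 22, -53.4)
('orange', array([214., 227.]), 612.0, -89.1, 96, 19, 3.0)
('orange', array([288., 215.]), 623.1, 93.1, 93, 26, 25.6)
('orange', array([332., 173.]), 485.7, 277.9, 182, 164, -82.7)
('blue', array([142., 212.]), 502.1, -240.1, 176, 151, 10.5)
('blue', array([208., 190.]), 470.7, -72.1, 75, 17, -11.0)
('blue', array([261., 182.]), 479.6, 68.4, 96, 18, -32.8)
clock 7.1 at [0.6084 0.169  0.1175] yaw 21.47 F [ 0.1 -1.6 -0.3] open 0.0451
(0.625, 0.0935, 0.1, 25.5) dp [-0.012  0.076  0.017] tw -4.0 len 0.079
(0.625, 0.0935, 0.017, 25.5) dp [0.    0.    0.083] tw 0.0 len 0.083
```

View pics/flaps.png

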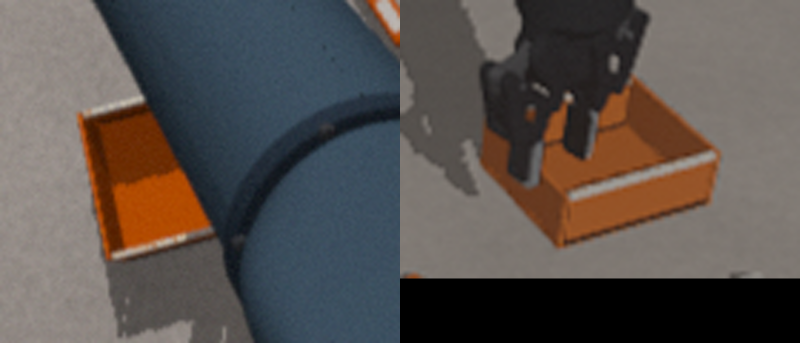

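Both flaps now stand upright: in the top view the strips are at (110,107) and (160,245), level with the walls. Next is the first orange pen at (0.625, 0.0935).

Call:
{"op": "jog_arm", "data": {
  "commands": [
    {"dp":[-0.006,0.04,0.01],"twist":-2,"grip":0.045},
    {"dp":[-0.012,0.076,0.017],"twist":-4,"grip":0.045},
    {"dp":[-0.012,0.076,0.017],"twist":-4,"grip":0.045}
  ]
}}

```text
clock: 7.4
ee_pos: [0.6241, 0.0957, 0.0989]
tcp_rot: [0.002, 0.976, 0.219, -0.002]
ft_force: [0.3, -0.9, 0.1]
opening: 0.53
grip_force: 0.0
```

Run:
```python
from h import *
plan([(.625,.0935,.017,25.6)])
```

```text
clock 7.4 at [0.6241 0.0957 0.0989] yaw 25.35 F [ 0.3 -0.9  0.1] open 0.0453
(0.625, 0.0935, 0.017, 25.6) dp [-0.     0.002  0.082] tw -0.3 len 0.082
```

Call:
{"op": "jog_arm", "data": {
  "commands": [
    {"dp":[0,0.001,0.04],"twist":0,"grip":0.045},
    {"dp":[0,0.001,0.07],"twist":0,"grip":0.045},
    {"dp":[0,0.001,0.082],"twist":0,"grip":0.045},
    {"dp":[0,0.001,0.082],"twist":0,"grip":0.01},
    {"dp":[0,0.001,0.082],"twist":0,"grip":0.01}
  ],
  "force": 40
}}

```text
clock: 7.9
ee_pos: [0.6256, 0.1036, 0.0195]
tcp_rot: [-0.0, 0.975, 0.223, 0.0]
ft_force: [0.0, 0.4, -0.8]
opening: 0.218
grip_force: 43.2
```

Call:
{"op": "jog_arm", "data": {
  "commands": [
    {"dp":[0,0,0],"twist":0,"grip":0.01},
    {"dp":[0,0,0],"twist":0,"grip":0.01},
    {"dp":[0,0,0],"twist":0,"grip":0.01}
  ]
}}

```text
clock: 8.2
ee_pos: [0.6258, 0.1031, 0.0194]
tcp_rot: [0.0, 0.975, 0.223, 0.001]
ft_force: [-0.3, -0.1, -0.1]
opening: 0.217
grip_force: 43.1
```

```bash
sed -i 's/OT=((.507,.262),5.8)/OT=((.508,.263),5.8)/' h.py
python3 - <<'E'
from h import *
a=loc(*OT,0,-.03)
plan([(.625,.0935,.11,25.6),(.57,.16,.11,6),(*a,.11,5.8),(*a,.024,5.8)])
E
```

```text
clock 8.2 at [0.6258 0.1031 0.0194] yaw 25.8 F [-0.3 -0.1 -0.1] open 0.0185
(0.625, 0.0935, 0.11, 25.6) dp [-0.005  0.008 -0.091] tw 0.2 len 0.091
(0.57, 0.16, 0.11, 6) dp [-0.021 -0.084 -0.   ] tw 19.6 len 0.086
(np.float64(0.5110316889154884), np.float64(0.23315357873513637), 0.11, 5.8) dp [-0.051 -0.079 -0.   ] tw 0.2 len 0.094
(np.float64(0.5110316889154884), np.float64(0.23315357873513637), 0.024, 5.8) dp [0.    0.    0.086] tw 0.0 len 0.086
```

Call:
{"op": "jog_arm", "data": {
  "commands": [
    {"dp":[0,0,-0.03],"twist":0,"grip":0.01},
    {"dp":[0,0,-0.07],"twist":0,"grip":0.01},
    {"dp":[0,0,-0.09],"twist":0,"grip":0.01},
    {"dp":[-0.01,-0.04,-0.09],"twist":5,"grip":0.01},
    {"dp":[-0.02,-0.08,-0.09],"twist":10,"grip":0.01}
  ]
}}

```text
clock: 8.7
ee_pos: [0.5733, 0.166, 0.1099]
tcp_rot: [-0.0, 0.991, 0.134, 0.002]
ft_force: [-0.3, 1.5, -1.4]
opening: 0.22
grip_force: 43.1
```

Run:
```python
from h import *
import math
# commanded pose after the call (yaw 25.8 base)
a=math.radians(25.8);p=np.array([.6258-.02*math.cos(a)-.08*math.sin(a),.1031-.02*math.sin(a)+.08*math.cos(a),.1094])
t=loc(*OT,.005,-.03)
plan([(*t,.11,5.8)],p,15.8)
print(status.get_state()['ee_pos'],yaw())
```

```text
clock 8.7 at [0.573  0.1664 0.1094] yaw 15.8 F [-0.3  1.5 -1.4] open 0.0188
(np.float64(0.5160060924596324), np.float64(0.2336588602210511), 0.11, 5.8) dp [-0.037 -0.08  -0.001] tw 10.0 len 0.088
[0.57328806 0.16604003 0.10987903] 15.3934740464636
```

Call:
{"op": "jog_arm", "data": {
  "commands": [
    {"dp":[-0.018,-0.04,0],"twist":5,"grip":0.01},
    {"dp":[-0.037,-0.08,0],"twist":10,"grip":0.01},
    {"dp":[-0.037,-0.08,0],"twist":10,"grip":0.01},
    {"dp":[-0.037,-0.08,0],"twist":10,"grip":0.01},
    {"dp":[-0.037,-0.08,0],"twist":10,"grip":0.01}
  ]
}}

```text
clock: 9.2
ee_pos: [0.516, 0.2322, 0.1087]
tcp_rot: [0.0, 0.999, 0.05, 0.0]
ft_force: [0.2, -0.2, -0.3]
opening: 0.218
grip_force: 43.1
```

Run:
```python
from h import *
plan([(*loc(*OT,.005,-.03),.023,5.8)])
c=grab('scene','place1.png')
cv2.imwrite('pics/place1b.png',cv2.resize(c['pixels'][100:220,250:410,::-1],None,fx=4,fy=4,interpolation=cv2.INTER_CUBIC))
```

```text
clock 9.2 at [0.516  0.2322 0.1087] yaw 5.75 F [ 0.2 -0.2 -0.3] open 0.0186
(np.float64(0.5160060924596324), np.float64(0.2336588602210511), 0.023, 5.8) dp [ 0.    -0.001  0.086] tw -0.0 len 0.086
```

View pics/place1b.png

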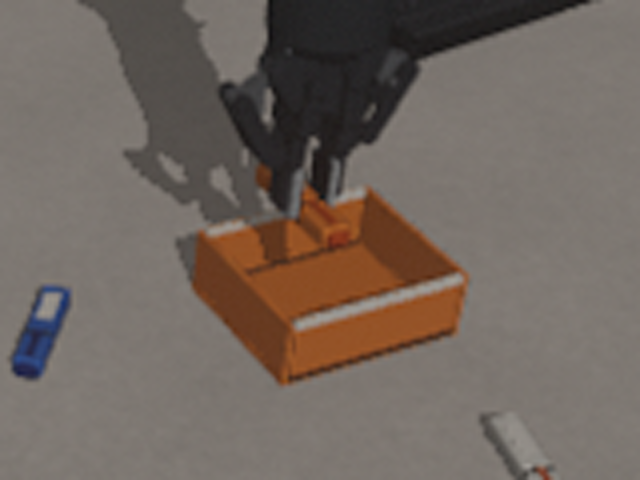

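The pen is held level, with its cap end at (330,235), lined up with the tray. Lower and release.

Call:
{"op": "jog_arm", "data": {
  "commands": [
    {"dp":[0,-0.001,0.04],"twist":0,"grip":0.01},
    {"dp":[0,-0.001,0.07],"twist":0,"grip":0.01},
    {"dp":[0,-0.001,0.084],"twist":0,"grip":0.01},
    {"dp":[0,-0.001,0.084],"twist":0,"grip":0.01},
    {"dp":[0,-0.001,0.084],"twist":0,"grip":0.032}
  ]
}}

```text
clock: 9.75
ee_pos: [0.5158, 0.2337, 0.0246]
tcp_rot: [0.0, 0.999, 0.05, 0.0]
ft_force: [-0.1, 0.9, 0.2]
opening: 0.367
grip_force: 0.0
```

Call:
{"op": "jog_arm", "data": {
  "commands": [
    {"dp":[0,0,0],"twist":0,"grip":0.032},
    {"dp":[0,0,-0.01],"twist":0,"grip":0.032},
    {"dp":[0,0,-0.04],"twist":0,"grip":0.032},
    {"dp":[0,0,-0.085],"twist":0,"grip":0.032},
    {"dp":[0,0,-0.085],"twist":0,"grip":0.04}
  ]
}}

```text
clock: 10.25
ee_pos: [0.5188, 0.2363, 0.1159]
tcp_rot: [-0.002, 0.999, 0.05, 0.005]
ft_force: [0.9, 1.0, -0.0]
opening: 0.473
grip_force: 0.0
```

Run:
```python
from h import *
plan([(.575,.08,.11,4),(.614,-.089,.11,2.4),(.614,-.089,.017,2.4)])
```

```text
clock 10.25 at [0.5188 0.2363 0.1159] yaw 5.79 F [ 0.9  1.  -0. ] open 0.0404
(0.575, 0.08, 0.11, 4) dp [0.04  0.161 0.006] tw 1.8 len 0.166
(0.614, -0.089, 0.11, 2.4) dp [ 0.027  0.171 -0.   ] tw 1.6 len 0.173
(0.614, -0.089, 0.017, 2.4) dp [0.    0.    0.093] tw 0.0 len 0.093
```

Call:
{"op": "jog_arm", "data": {
  "commands": [
    {"dp":[0.01,0.04,0],"twist":0,"grip":0.045},
    {"dp":[0.02,0.08,0],"twist":0,"grip":0.045},
    {"dp":[0.03,0.12,0],"twist":1,"grip":0.045},
    {"dp":[0.042,0.16,0],"twist":2,"grip":0.045}
  ]
}}

```text
clock: 10.65
ee_pos: [0.5733, 0.0778, 0.1103]
tcp_rot: [-0.0, 0.999, 0.033, 0.0]
ft_force: [0.4, -0.0, -0.0]
opening: 0.53
grip_force: 0.0
```

Call:
{"op": "jog_arm", "data": {
  "commands": [
    {"dp":[0.007,0.042,0],"twist":0,"grip":0.045},
    {"dp":[0.014,0.085,0],"twist":0,"grip":0.045},
    {"dp":[0.021,0.128,0],"twist":1,"grip":0.045},
    {"dp":[0.028,0.17,0],"twist":1.5,"grip":0.045},
    {"dp":[0.028,0.17,0],"twist":1.5,"grip":0.045}
  ]
}}

```text
clock: 11.15
ee_pos: [0.6128, -0.0978, 0.1102]
tcp_rot: [0.003, 1.0, 0.015, 0.001]
ft_force: [-0.4, -0.4, 0.8]
opening: 0.528
grip_force: 0.0
```

Call:
{"op": "jog_arm", "data": {
  "commands": [
    {"dp":[0,0,0.02],"twist":0,"grip":0.045},
    {"dp":[0,0,0.02],"twist":0,"grip":0.045},
    {"dp":[0,0,0.02],"twist":0,"grip":0.045}
  ]
}}

```text
clock: 11.45
ee_pos: [0.6118, -0.0877, 0.0898]
tcp_rot: [-0.0, 1.0, 0.021, -0.0]
ft_force: [0.2, 0.5, 1.1]
opening: 0.528
grip_force: 0.0
```

Run:
```python
from h import *
plan([(.6145,-.089,.018,2.5)])
```

```text
clock 11.45 at [ 0.6118 -0.0877  0.0898] yaw 2.35 F [0.2 0.5 1.1] open 0.0451
(0.6145, -0.089, 0.018, 2.5) dp [0.003 0.001 0.072] tw -0.1 len 0.072
```

Call:
{"op": "jog_arm", "data": {
  "commands": [
    {"dp":[0.003,0.001,0.04],"twist":0,"grip":0.045},
    {"dp":[0.003,0.001,0.06],"twist":0,"grip":0.045},
    {"dp":[0.003,0.001,0.072],"twist":0,"grip":0.045},
    {"dp":[0.003,0.001,0.072],"twist":0,"grip":0.01},
    {"dp":[0.003,0.001,0.072],"twist":0,"grip":0.01}
  ]
}}

```text
clock: 11.95
ee_pos: [0.6159, -0.0891, 0.0186]
tcp_rot: [0.0, 1.0, 0.02, 0.001]
ft_force: [-0.8, -0.2, 1.2]
opening: 0.219
grip_force: 41.9
```

Call:
{"op": "jog_arm", "data": {
  "commands": [
    {"dp":[0,0,0],"twist":0,"grip":0.01},
    {"dp":[0,0,0],"twist":0,"grip":0.01},
    {"dp":[0,0,-0.03],"twist":0,"grip":0.01},
    {"dp":[0,0,-0.07],"twist":0,"grip":0.01},
    {"dp":[0,0,-0.094],"twist":0,"grip":0.01}
  ]
}}

```text
clock: 12.45
ee_pos: [0.6166, -0.0895, 0.1148]
tcp_rot: [0.0, 1.0, 0.02, 0.002]
ft_force: [1.4, -0.3, -0.9]
opening: 0.219
grip_force: 41.8
```

Call:
{"op": "jog_arm", "data": {
  "commands": [
    {"dp":[-0.01,-0.04,0],"twist":0,"grip":0.01},
    {"dp":[-0.02,-0.085,0],"twist":0,"grip":0.01},
    {"dp":[-0.03,-0.13,0],"twist":-1,"grip":0.01},
    {"dp":[-0.04,-0.175,0],"twist":-1.4,"grip":0.01},
    {"dp":[-0.047,-0.193,0],"twist":-1.4,"grip":0.01}
  ]
}}

```text
clock: 12.95
ee_pos: [0.5594, 0.1078, 0.1124]
tcp_rot: [-0.002, 0.999, 0.035, 0.001]
ft_force: [0.5, 0.3, 0.4]
opening: 0.217
grip_force: 41.9
```

Call:
{"op": "jog_arm", "data": {
  "commands": [
    {"dp":[-0.01,-0.045,0],"twist":0,"grip":0.01},
    {"dp":[-0.02,-0.09,0],"twist":0,"grip":0.01},
    {"dp":[-0.03,-0.135,0],"twist":-1,"grip":0.01},
    {"dp":[-0.04,-0.175,0],"twist":-2,"grip":0.01},
    {"dp":[-0.047,-0.193,0],"twist":-2,"grip":0.01}
  ]
}}

```text
clock: 13.45
ee_pos: [0.4993, 0.2967, 0.1125]
tcp_rot: [-0.002, 0.999, 0.053, 0.0]
ft_force: [-0.2, -0.4, 0.3]
opening: 0.22
grip_force: 41.9
```

Call:
{"op": "jog_arm", "data": {
  "commands": [
    {"dp":[0,0,0],"twist":0,"grip":0.01},
    {"dp":[0,0,0],"twist":0,"grip":0.01},
    {"dp":[0,0,0],"twist":0,"grip":0.01}
  ]
}}

```text
clock: 13.75
ee_pos: [0.5021, 0.2892, 0.1116]
tcp_rot: [0.001, 0.999, 0.048, 0.0]
ft_force: [0.2, -0.3, -0.1]
opening: 0.22
grip_force: 41.9
```

Run:
```python
from h import *
plan([(*loc(*OT,0,.03),.024,5.8)])
```

```text
clock 13.75 at [0.5021 0.2892 0.1116] yaw 5.56 F [ 0.2 -0.3 -0.1] open 0.0188
(np.float64(0.5049683110845116), np.float64(0.29284642126486365), 0.024, 5.8) dp [ 0.003 -0.003  0.088] tw -0.2 len 0.088
```

Call:
{"op": "jog_arm", "data": {
  "commands": [
    {"dp":[0.003,-0.003,0.04],"twist":0,"grip":0.01},
    {"dp":[0.003,-0.003,0.07],"twist":0,"grip":0.01},
    {"dp":[0.003,-0.003,0.086],"twist":0,"grip":0.01},
    {"dp":[0.003,-0.003,0.086],"twist":0,"grip":0.01},
    {"dp":[0.003,-0.003,0.086],"twist":0,"grip":0.032}
  ]
}}

```text
clock: 14.25
ee_pos: [0.5045, 0.2941, 0.0262]
tcp_rot: [-0.0, 0.999, 0.049, 0.0]
ft_force: [-0.0, 0.3, 1.2]
opening: 0.367
grip_force: 0.0
```

Call:
{"op": "jog_arm", "data": {
  "commands": [
    {"dp":[0,0,0],"twist":0,"grip":0.032},
    {"dp":[0,0,-0.01],"twist":0,"grip":0.032},
    {"dp":[0,0,-0.04],"twist":0,"grip":0.032},
    {"dp":[0,0,-0.085],"twist":0,"grip":0.032},
    {"dp":[0,0,-0.085],"twist":0,"grip":0.045}
  ]
}}

```text
clock: 14.75
ee_pos: [0.5075, 0.297, 0.1175]
tcp_rot: [-0.003, 0.999, 0.05, 0.005]
ft_force: [0.8, 0.7, 0.2]
opening: 0.516
grip_force: 0.0
```

Call:
{"op": "jog_arm", "data": {
  "commands": [
    {"dp":[-0.009,0.044,0],"twist":8,"grip":0.045},
    {"dp":[-0.018,0.088,0],"twist":16,"grip":0.045},
    {"dp":[-0.027,0.132,0],"twist":24,"grip":0.045},
    {"dp":[-0.036,0.176,0],"twist":31,"grip":0.045},
    {"dp":[-0.044,0.22,0],"twist":39,"grip":0.045}
  ]
}}

```text
clock: 15.25
ee_pos: [0.4819, 0.0698, 0.1117]
tcp_rot: [-0.001, 0.957, -0.289, 0.001]
ft_force: [1.2, 0.3, 0.2]
opening: 0.527
grip_force: 0.0
```

Call:
{"op": "jog_arm", "data": {
  "commands": [
    {"dp":[0,0,0],"twist":0,"grip":0.045},
    {"dp":[0,0,0],"twist":0,"grip":0.045},
    {"dp":[0,0,0],"twist":0,"grip":0.045},
    {"dp":[0,0,0],"twist":0,"grip":0.045}
  ]
}}

```text
clock: 15.65
ee_pos: [0.4822, 0.0729, 0.1108]
tcp_rot: [-0.001, 0.959, -0.285, 0.0]
ft_force: [0.2, 0.5, -0.4]
opening: 0.525
grip_force: 0.0
```

Run:
```python
from h import *
plan([(.482,.068,.018,-33)])
t=grab('top');s=grab('scene')
for b in blobs(t)+blobs(s):print(b)
b=cv2.resize(s['pixels'][125:245,175:390],None,fx=3.5,fy=3.5,interpolation=cv2.INTER_CUBIC)
cv2.imwrite('pics/mid.png',b[:,:,::-1])
```

```text
clock 15.65 at [0.4822 0.0729 0.1108] yaw -33.12 F [ 0.2  0.5 -0.4] open 0.0448
(0.482, 0.068, 0.018, -33) dp [0.003 0.004 0.093] tw -0.1 len 0.093
('orange', array([143., 248.]), 510.4, 268.1, 150, 123, -83.5)
('blue', array([290., 247.]), 463.7, -70.4, 86, 19, -10.8)
('blue', array([360., 210.]), 531.8, -248.2, 152, 123, -79.3)
('orange', array([507., 372.]), 1114.1, 299.3, 46, 17, -42.9)
('orange', array([335., 173.]), 483.9, 277.8, 181, 170, -83.6)
('blue', array([142., 212.]), 502.1, -240.1, 176, 151, 10.5)
('blue', array([208., 190.]), 470.7, -72.2, 75, 17, -11.2)
('blue', array([261., 182.]), 479.6, 68.4, 96, 18, -32.8)
```

View pics/mid.png

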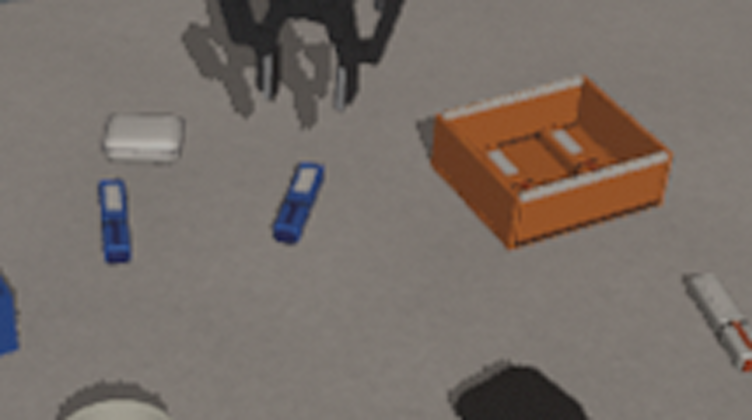

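Both orange pens lie flat inside the closed orange tray, with labels at (503,162) and (568,141). Next is the blue pen at (298,203).

Call:
{"op": "jog_arm", "data": {
  "commands": [
    {"dp":[0.003,0.004,0.04],"twist":0,"grip":0.045},
    {"dp":[0.003,0.004,0.075],"twist":0,"grip":0.045},
    {"dp":[0.003,0.004,0.092],"twist":0,"grip":0.045},
    {"dp":[0.003,0.004,0.092],"twist":0,"grip":0.01},
    {"dp":[0.003,0.004,0.092],"twist":0,"grip":0.01}
  ]
}}

```text
clock: 16.25
ee_pos: [0.4823, 0.0667, 0.0187]
tcp_rot: [-0.0, 0.958, -0.286, -0.0]
ft_force: [-0.9, 0.1, 0.6]
opening: 0.22
grip_force: 43.1
```

Call:
{"op": "jog_arm", "data": {
  "commands": [
    {"dp":[0,0,0],"twist":0,"grip":0.01},
    {"dp":[0,0,0],"twist":0,"grip":0.01},
    {"dp":[0,0,-0.03],"twist":0,"grip":0.01},
    {"dp":[0,0,-0.07],"twist":0,"grip":0.01},
    {"dp":[0,0,-0.092],"twist":0,"grip":0.01}
  ]
}}

```text
clock: 16.75
ee_pos: [0.4835, 0.0664, 0.1136]
tcp_rot: [-0.001, 0.958, -0.287, 0.002]
ft_force: [0.3, 0.0, -0.9]
opening: 0.218
grip_force: 43.0
```

Call:
{"op": "jog_arm", "data": {
  "commands": [
    {"dp":[0.03,0.035,0],"twist":0,"grip":0.01},
    {"dp":[0.06,0.07,0],"twist":0,"grip":0.01},
    {"dp":[0.09,0.105,0],"twist":0,"grip":0.01},
    {"dp":[0.12,0.14,0],"twist":0,"grip":0.01}
  ]
}}

```text
clock: 17.15
ee_pos: [0.5061, -0.1185, 0.1116]
tcp_rot: [-0.0, 0.958, -0.286, 0.001]
ft_force: [0.3, 0.3, -0.6]
opening: 0.219
grip_force: 43.0
```

Call:
{"op": "jog_arm", "data": {
  "commands": [
    {"dp":[0.02,0.022,0],"twist":-8,"grip":0.01},
    {"dp":[0.04,0.045,0],"twist":-16,"grip":0.01},
    {"dp":[0.055,0.06,0],"twist":-24,"grip":0.01},
    {"dp":[0.064,0.072,0],"twist":-32,"grip":0.01},
    {"dp":[0.064,0.072,0],"twist":-40,"grip":0.01}
  ]
}}

```text
clock: 17.65
ee_pos: [0.5196, -0.2155, 0.1114]
tcp_rot: [0.001, 0.998, 0.059, 0.001]
ft_force: [0.1, -0.1, -0.9]
opening: 0.216
grip_force: 43.0
```

Call:
{"op": "jog_arm", "data": {
  "commands": [
    {"dp":[0,0,0],"twist":-2,"grip":0.01},
    {"dp":[0,0,0],"twist":-2,"grip":0.01},
    {"dp":[0,0,0],"twist":-2,"grip":0.01},
    {"dp":[0,0,0],"twist":-2,"grip":0.01}
  ]
}}

```text
clock: 18.05
ee_pos: [0.5197, -0.2115, 0.1106]
tcp_rot: [0.0, 0.997, 0.075, 0.0]
ft_force: [0.7, -0.3, -0.8]
opening: 0.219
grip_force: 43.0
```

Run:
```python
from h import *
plan([(*loc(*BT,0,.03),.024,9.2)])
```

```text
clock 18.05 at [ 0.5197 -0.2115  0.1106] yaw 8.66 F [ 0.7 -0.3 -0.8] open 0.0187
(np.float64(0.521203564369245), np.float64(-0.21038591204781035), 0.024, 9.2) dp [ 0.002 -0.001  0.087] tw -0.5 len 0.087
```

Call:
{"op": "jog_arm", "data": {
  "commands": [
    {"dp":[0.001,-0.001,0.04],"twist":0,"grip":0.01},
    {"dp":[0.001,-0.001,0.07],"twist":0,"grip":0.01},
    {"dp":[0.001,-0.001,0.085],"twist":0,"grip":0.01},
    {"dp":[0.001,-0.001,0.085],"twist":0,"grip":0.01},
    {"dp":[0.001,-0.001,0.085],"twist":0,"grip":0.032}
  ]
}}

```text
clock: 18.55
ee_pos: [0.521, -0.2109, 0.0262]
tcp_rot: [0.0, 0.997, 0.076, 0.0]
ft_force: [-0.2, -0.1, -0.2]
opening: 0.367
grip_force: 0.0
```

Call:
{"op": "jog_arm", "data": {
  "commands": [
    {"dp":[0,0,0],"twist":0,"grip":0.032},
    {"dp":[0,0,-0.01],"twist":0,"grip":0.032},
    {"dp":[0,0,-0.04],"twist":0,"grip":0.032},
    {"dp":[0,0,-0.085],"twist":0,"grip":0.032},
    {"dp":[0,0,-0.085],"twist":0,"grip":0.045}
  ]
}}

```text
clock: 19.05
ee_pos: [0.5247, -0.2124, 0.1173]
tcp_rot: [0.002, 0.997, 0.076, 0.005]
ft_force: [0.0, 0.2, 0.1]
opening: 0.518
grip_force: 0.0
```

Call:
{"op": "jog_arm", "data": {
  "commands": [
    {"dp":[-0.008,-0.037,0],"twist":5,"grip":0.045},
    {"dp":[-0.016,-0.074,0],"twist":10,"grip":0.045},
    {"dp":[-0.024,-0.11,0],"twist":15,"grip":0.045},
    {"dp":[-0.033,-0.147,0],"twist":20,"grip":0.045},
    {"dp":[-0.033,-0.147,0],"twist":20,"grip":0.045}
  ]
}}

```text
clock: 19.55
ee_pos: [0.4639, -0.0654, 0.1112]
tcp_rot: [-0.001, 0.995, -0.096, -0.001]
ft_force: [0.4, -0.3, 0.1]
opening: 0.524
grip_force: 0.0
```

Call:
{"op": "jog_arm", "data": {
  "commands": [
    {"dp":[0,0,0],"twist":0,"grip":0.045},
    {"dp":[0,0,0],"twist":0,"grip":0.045},
    {"dp":[0,0,0],"twist":0,"grip":0.045}
  ]
}}

```text
clock: 19.85
ee_pos: [0.4661, -0.0719, 0.1107]
tcp_rot: [0.0, 0.995, -0.099, 0.0]
ft_force: [0.0, -0.9, -0.2]
opening: 0.524
grip_force: 0.0
```

Run:
```python
from h import *
plan([(.466,-.0705,.018,-10.8)])
```

```text
clock 19.85 at [ 0.4661 -0.0719  0.1107] yaw -11.4 F [ 0.  -0.9 -0.2] open 0.0447
(0.466, -0.0705, 0.018, -10.8) dp [-0.    -0.001  0.093] tw -0.6 len 0.093
```

Call:
{"op": "jog_arm", "data": {
  "commands": [
    {"dp":[0,-0.001,0.04],"twist":0,"grip":0.045},
    {"dp":[0,-0.001,0.075],"twist":0,"grip":0.045},
    {"dp":[0,-0.001,0.092],"twist":0,"grip":0.045},
    {"dp":[0,-0.001,0.092],"twist":0,"grip":0.01},
    {"dp":[0,-0.001,0.092],"twist":0,"grip":0.01}
  ]
}}

```text
clock: 20.35
ee_pos: [0.4659, -0.0702, 0.0186]
tcp_rot: [0.0, 0.995, -0.099, -0.0]
ft_force: [-1.8, -1.1, 0.6]
opening: 0.217
grip_force: 43.0
```

Call:
{"op": "jog_arm", "data": {
  "commands": [
    {"dp":[0,0,0],"twist":0,"grip":0.01},
    {"dp":[0,0,0],"twist":0,"grip":0.01},
    {"dp":[0,0,-0.03],"twist":0,"grip":0.01},
    {"dp":[0,0,-0.07],"twist":0,"grip":0.01},
    {"dp":[0,0,-0.092],"twist":0,"grip":0.01}
  ]
}}

```text
clock: 20.85
ee_pos: [0.4671, -0.0698, 0.1136]
tcp_rot: [0.0, 0.995, -0.098, 0.002]
ft_force: [1.4, 1.1, -0.5]
opening: 0.218
grip_force: 42.9
```

Call:
{"op": "jog_arm", "data": {
  "commands": [
    {"dp":[0.02,0.036,0],"twist":-4,"grip":0.01},
    {"dp":[0.04,0.072,0],"twist":-8,"grip":0.01},
    {"dp":[0.062,0.108,0],"twist":-12,"grip":0.01},
    {"dp":[0.083,0.145,0],"twist":-16,"grip":0.01},
    {"dp":[0.103,0.181,0],"twist":-20.5,"grip":0.01}
  ]
}}

```text
clock: 21.35
ee_pos: [0.5319, -0.2694, 0.1116]
tcp_rot: [0.0, 0.997, 0.082, 0.001]
ft_force: [1.7, 0.2, -0.4]
opening: 0.215
grip_force: 42.9
```

Call:
{"op": "jog_arm", "data": {
  "commands": [
    {"dp":[0,0,0],"twist":0,"grip":0.01},
    {"dp":[0,0,0],"twist":0,"grip":0.01},
    {"dp":[0,0,0],"twist":0,"grip":0.01},
    {"dp":[0,0,0],"twist":0,"grip":0.01}
  ]
}}

```text
clock: 21.75
ee_pos: [0.5313, -0.2656, 0.1107]
tcp_rot: [-0.0, 0.997, 0.081, -0.0]
ft_force: [0.4, 0.1, -0.3]
opening: 0.218
grip_force: 42.9
```

Run:
```python
from h import *
plan([(*loc(*BT,0,-.03),.024,9.2)])
```

```text
clock 21.75 at [ 0.5313 -0.2656  0.1107] yaw 9.31 F [ 0.4  0.1 -0.3] open 0.0187
(np.float64(0.5307964356307551), np.float64(-0.2696140879521896), 0.024, 9.2) dp [-0.001  0.004  0.087] tw 0.1 len 0.087
```

Call:
{"op": "jog_arm", "data": {
  "commands": [
    {"dp":[-0.001,0.004,0.04],"twist":0,"grip":0.01},
    {"dp":[-0.001,0.004,0.07],"twist":0,"grip":0.01},
    {"dp":[-0.001,0.004,0.085],"twist":0,"grip":0.01},
    {"dp":[-0.001,0.004,0.085],"twist":0,"grip":0.01},
    {"dp":[-0.001,0.004,0.085],"twist":0,"grip":0.032}
  ]
}}

```text
clock: 22.25
ee_pos: [0.5317, -0.271, 0.0263]
tcp_rot: [0.0, 0.997, 0.081, 0.0]
ft_force: [-0.2, -0.3, -0.3]
opening: 0.369
grip_force: 0.0
```

Call:
{"op": "jog_arm", "data": {
  "commands": [
    {"dp":[0,0,0],"twist":0,"grip":0.032},
    {"dp":[0,0,-0.01],"twist":0,"grip":0.032},
    {"dp":[0,0,-0.04],"twist":0,"grip":0.032},
    {"dp":[0,0,-0.085],"twist":0,"grip":0.032},
    {"dp":[0,0,-0.13],"twist":0,"grip":0.04}
  ]
}}

```text
clock: 22.75
ee_pos: [0.5308, -0.2713, 0.1582]
tcp_rot: [0.0, 0.997, 0.08, 0.0]
ft_force: [0.8, -1.1, 0.0]
opening: 0.464
grip_force: 0.0
```

Call:
{"op": "jog_arm", "data": {
  "commands": [
    {"dp":[-0.02,0.045,-0.01],"twist":0,"grip":0.04},
    {"dp":[-0.04,0.09,-0.01],"twist":0,"grip":0.04},
    {"dp":[-0.06,0.13,-0.01],"twist":0,"grip":0.04},
    {"dp":[-0.08,0.17,-0.01],"twist":0,"grip":0.04},
    {"dp":[-0.1,0.21,-0.01],"twist":0,"grip":0.04}
  ]
}}

```text
clock: 23.25
ee_pos: [0.4653, -0.4966, 0.1676]
tcp_rot: [0.001, 0.997, 0.08, 0.001]
ft_force: [0.5, -1.1, -0.6]
opening: 0.467
grip_force: 0.0
```

Call:
{"op": "jog_arm", "data": {
  "commands": [
    {"dp":[0,0.05,0],"twist":0,"grip":0.04},
    {"dp":[0,0.05,0],"twist":0,"grip":0.04},
    {"dp":[0,0.05,0],"twist":0,"grip":0.04},
    {"dp":[0,0.05,0],"twist":0,"grip":0.04}
  ]
}}

```text
clock: 23.65
ee_pos: [0.4747, -0.5424, 0.1663]
tcp_rot: [-0.0, 0.997, 0.081, 0.001]
ft_force: [0.2, -0.5, -0.7]
opening: 0.467
grip_force: 0.0
```

Run:
```python
from h import *
t=grab('top')
cv2.imwrite('pics/end.png',cv2.resize(t['pixels'][80:310,90:410,::-1],None,fx=2.5,fy=2.5,interpolation=cv2.INTER_CUBIC))
```

```text
(no output)
```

View pics/end.png

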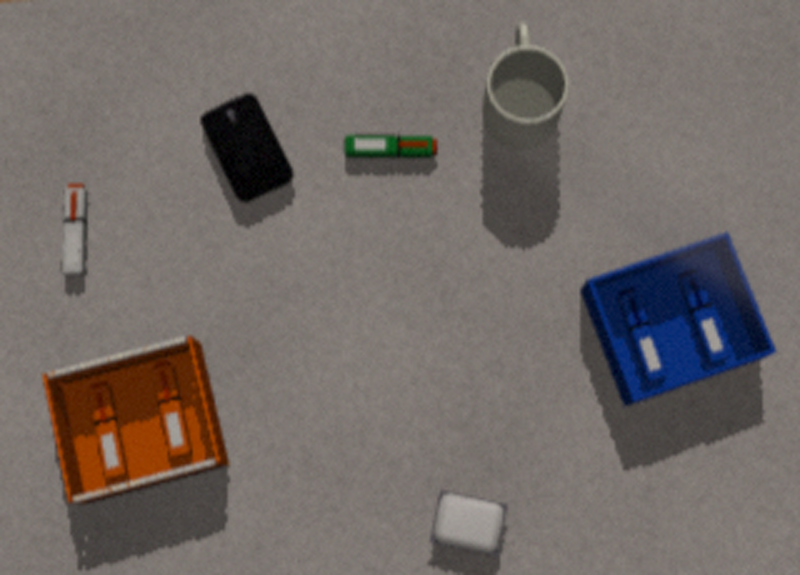

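The orange tray has both flaps up and its two orange pens at (108,430) and (172,410). The blue pens lie at (645,335) and (705,315) in the blue tray, and the bystanders and look-alikes have not moved.

```bash
python3 -c "
from workcell import arm
print(arm.job_done())"
```

```text
the job is handed in; nothing more can be done
None
```

I handed the job in at about 23.7 s of the 72 s allowed: both flaps of the orange tray stand upright, the two orange pens lie in it, the two blue pens lie in the blue tray, and nothing else was moved.

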